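# Fit the T-handle on the rack clamp and lock the tube rack

### The job

Fit the loose black T-handle over the flat tang of the rack clamp's shaft: rest it lightly on the tang, without pushing hard, and turn it until its slot lines up and it drops fully home. Then turn it clockwise (seen from above) up to the shaft's stop so that the latch finger lies over the tube rack, and let go, leaving the handle seated and everything else on the bench where it is.

Things in the scene. Friction and masses are not known exactly. Their poses are not given: they have to be found in the camera images.
- handle_grip (a point): Centre of the grip bar of the loose black T-handle, which stands upright on the bench (0.11 to 0.23 kg). Bar 70 mm long (this point's x axis) x 14 wide (y) x 36 high, on a square hub 38 x 38 x 24 high; 60 in all. This point lies on the centre line, 18 below the bar's top, 18 above the hub's top, 42 above the hub's underside.
- handle_foot (a point): Centre of the underside of the T-handle's hub, axes as handle_grip. In the underside is a square recess 24.4 x 24.4 mm, 4 deep, that roughly centres the handle on the tang; above the recess a blind slot 21.6 long (along the bar) x 10.6 wide, ending 18 above the underside. The handle fits either way round (half turn).
- clamp_axis (a point): Centre of the top of the rack clamp's upright shaft, 64 mm above the bench, with the axes of the clamp's fixed base (z up): it does not turn with the shaft. Shaft top: flat tang 20 long x 9 wide x 16 high. The shaft's angle is not measured: at the start the tang's length points 18 to 71 degrees anticlockwise (from above) of this x axis; at the stop 2 degrees anticlockwise of it.
- clamp_boss (a point): Point on the shaft axis at the foot of the tang, 48 mm above the bench: top of the round steel boss (34 across) on which the hub rests when home. Resting unaligned on the tang, the hub's underside stands 12 above this point; aligned, it drops those 12. The slot has 4.5 degrees of play either way. Over 25 N between handle and shaft before it begins to drop harms the tang.
- clamp_rack (a point): Centre of the top of the grey tube rack, 36 mm above the bench (caps to 39), 44 x 100, fixed on the clamp's base plate (125 x 105 x 10), 60 to the +x side of the shaft. The clamp is fixed to the bench. A latch finger on the boss (12 wide, height 41 to 47) reaches 56 from the axis along the tang's length. The shaft is stiff (0.2 N m), stays where it is left and turns clockwise to a stop.
- vial: Bystander: small amber vial with white cap, 26 across, 45 high; origin under its centre.
- jar: Bystander: glass jar with white cap, 44 across, 60 high; origin under its centre.
- beaker: Bystander: open glass beaker, 64 across, 85 high; origin under its centre.
- driver: Bystander: screwdriver 180 long lying flat.
- tray: Bystander: open white plastic tray 120 x 90 x 30; origin under its centre.
- knob: Bystander: small round black knob, 36 across, 30 high; not the handle; origin under its centre.
- tipbox: Bystander: clear plastic tip box 85 x 125 x 55; origin under its centre.
Mind the look-alikes: they are no part of the job. Leave any turquoise look-alike of the part that bears handle_grip alone.

How it is judged:
By the outcome, as a careful person would: the job done as asked, in the order asked, and still so for the second after the job is handed in, with the robot touching nothing.
It also fails if it takes over 72 s, if anything falls off the work surface, if the arm or the gripper's body presses on something with over 40 N, if the wrist force passes 120 N, or if a joint passes its speed limit or range.

### The arm

A 6-joint arm with a two-finger parallel gripper is mounted at the origin on the work surface. World frame = base frame: x ahead of the robot, y to its left, z up, the work surface at z = 0. Lengths are in m, angles in rad, forces in N, time in s.
With the tool pointing down it reaches from about 0.35 to 0.875 m from the base axis. Payload 4.2 kg.
Tool frame: the origin (TCP) lies between the finger pads; the fingertips stand 17 mm ahead of it and the grasp point (between the pads) lies 2 mm behind it (arm.tip_reach is the z of the fingertips in the tool frame, in m); z points along the fingers, y is the direction in which the jaws open and shut (so a half turn about z gives the same grasp; the last joint's range is limited). The gripper opens to 85 mm and grips with 20 to 120 N. Pads are 22 mm wide; open, the fingers measure 114 mm over their backs; the gripper's body (76 mm by 85 mm) begins 54 mm behind the grasp point. The pads swing forward as they close: fully open they stand 13 mm farther back than shut.
Start: joints at [1.446, 0.385, 0.008, 0, -1.194, -0.259], TCP at [0.234, 0.58, 0.248] pointing down, gripper open.
Joint ranges: [-3.14, 3.14], [-1.21, 2.06], [-1.07, 1.41], [-3.16, 2.05], [-2.99, -0.16], [-3.1, 3.1]. Speed limits (rad/s): [2.79, 2.79, 3.14, 3.14, 3.14, 3.14].

### API

Orientations are given as a 3x3 rotation matrix whose columns are the frame's x, y, z axes.
In Python, from rig import arm, optics, ticket gives the robot as it stands. The module is installed in compiled form; this text tells all that it offers.
- The arm moves only by the tool move_arm, never from a script. Its argument "deltas" is a list of rows, each a list of 4 numbers: the shift along the world's x, y, z in m, then the turn about the world's z in rad. In form: [[tx, ty, tz, roll], ...]. A call has 1 to 5 rows; each row shifts and turns the pose as measured when the row begins; what a row does not reach is not made up. A row lasts 1/8 s, in which the tool goes at most 62.5 mm and 10.7 degrees, less where a joint would pass 70% of its speed; a pose out of reach is approached as far as the arm can. A call with a gripper value outside its range is refused whole. "claw" is the closure in counts, from 0 (fully open) to 255 (shut), set as the call begins (left out, the last holds). The fingers move at their own pace and stop on an object; "squeeze" is the grip in N (left out, the last holds). Time passes only in rows, so rows that do not move let the fingers close. It gives the time, the measured TCP pose, the force and the opening at its end, in the units of the state.
- arm.read_state(): the state, without advancing time (a new reading comes with each control period).
- optics.capture(name): name is "scene" or "side" or "wrist"; returns the picture (420x560x3 uint8, red, green, blue); there is no depth.
- optics.get_calibration(name): a dict with "vertical_fov" (degrees; the focal length in pixels is half the picture's height over the tangent of half this angle, whatever the lens; pixels are square), "cx", "cy" (the principal point, pixels), "origin" and "attitude" of the camera in the world. Camera axes: x right, y down, z forward; pixel columns grow to the right and rows downward; lengths in m; the calibration is good to about 2 mm. A picture is of the moment at which its call begins: read the wrist's pose just before it. get_calibration takes no time and is no camera call; for the wrist camera it gives the pose at the moment of the call.
- ticket.finish_job(): hands the job in, once; it reports no verdict.
The state is a dict: "time": time; "joint_positions": joint angles; "dq": joint speeds; "joint_torque": joint torques, N m; "tool_pos": TCP position; "tcp_rot": TCP orientation; "contact_force": force on the tool from outside, world axes, zero at the start; "torque": the same for the moment, N m; "gripper_width": finger opening in m.
Only numpy, scipy, OpenCV 4.12 (cv2) and the standard library are available. Lean on these libraries where they do the work, as an engineer would, in place of code of your own. Each camera call takes 0.05 s, during which the arm holds its last target.

## Working session

There is one attempt and no reset: what is moved stays moved. The work goes in short steps, Python scripts to look and compute and a tool call to move; the robot and the scene stay as the last step left them, time stands still between calls to the robot, and variables do not carry over. Pictures are saved under pics/ and viewed, and the job is handed in when it is done.

Besides the shell and the picture viewer there is one more tool, called after "Emit:" as name([rows], argument=value, ...), one row to a line, values as JSON. move_arm: Moves the arm, as the interface text tells. Its arguments: {"type":"object","properties":{"deltas":{"type":"array"},"claw":{"type":"number"},"squeeze":{"type":"number"}},"required":["deltas"]}

```bash
mkdir -p pics
cat > h.py <<'E'
import numpy as np, cv2
from rig import arm, optics, ticket
def snap(n,f):
    c=optics.get_calibration(n); im=optics.capture(n); cv2.imwrite('pics/'+f+'.png',cv2.cvtColor(im,cv2.COLOR_RGB2BGR)); 
    np.savez('pics/'+f+'.npz',o=c['origin'],R=c['attitude'],f=210/np.tan(np.radians(c['vertical_fov']/2)),cx=c['cx'],cy=c['cy']); return im
def ld(f): return np.load('pics/'+f+'.npz')
def ray(c,u,v):
    d=c['R']@np.array([(u-c['cx'])/c['f'],(v-c['cy'])/c['f'],1]); return c['o'],d/np.linalg.norm(d)
def onz(c,u,v,z):
    o,d=ray(c,u,v); return o+d*(z-o[2])/d[2]
def proj(c,p):
    q=c['R'].T@(np.array(p)-c['o']); return c['f']*q[0]/q[2]+c['cx'],c['f']*q[1]/q[2]+c['cy']
def tri(*cs):
    A=0;b=0
    for c,u,v in cs:
        o,d=ray(c,u,v); M=np.eye(3)-np.outer(d,d); A=A+M; b=b+M@o
    return np.linalg.solve(A,b)
E
python3 - <<'E'
from h import *
np.set_printoptions(precision=4,suppress=True)
for n in ['scene','side','wrist']:
    snap(n,n+'0'); c=ld(n+'0'); print(n,optics.get_calibration(n))
s=arm.read_state(); print(s)
E
```

```text
scene {'vertical_fov': 49.66968712923399, 'cx': 282.4371272253619, 'cy': 207.81788059144222, 'origin': array([0.9073, 0.506 , 1.0529]), 'attitude': array([[-0.8373,  0.4659, -0.2862],
       [ 0.5467,  0.7032, -0.4546],
       [-0.0105, -0.5371, -0.8435]])}
side {'vertical_fov': 51.53532152859103, 'cx': 276.2243661727815, 'cy': 205.82922913715186, 'origin': array([ 0.3734, -0.9751,  0.8362]), 'attitude': array([[ 0.983 , -0.1161,  0.1423],
       [-0.1835, -0.5893,  0.7868],
       [-0.0074, -0.7995, -0.6006]])}
wrist {'vertical_fov': 70.23870000439395, 'cx': 276.49860912690224, 'cy': 212.82192074530414, 'origin': array([0.2986, 0.5544, 0.3735]), 'attitude': array([[-0.3745, -0.8927, -0.2505],
       [-0.9272,  0.3611,  0.0996],
       [ 0.0016,  0.2696, -0.963 ]])}
{'time': 0.15, 'joint_positions': array([ 1.4456,  0.3854,  0.007 , -0.0004, -1.194 , -0.2586]), 'dq': array([ 0.0006, -0.0026,  0.003 ,  0.004 ,  0.0008,  0.0006]), 'joint_torque': array([ -0.0001, -39.2678,  18.8581,   4.1886,  -0.0034,   0.    ]), 'tool_pos': array([0.2338, 0.5792, 0.2475]), 'tcp_rot': array([[ 0.9272, -0.3745, -0.0005],
       [-0.3745, -0.9272, -0.0016],
       [ 0.0001,  0.0017, -1.    ]]), 'contact_force': array([-0.4298, -0.56  , -0.2764]), 'torque': array([-0.0062,  0.0032, -0.0373]), 'gripper_width': 0.08544032160786194}
```

View pics/scene0.png

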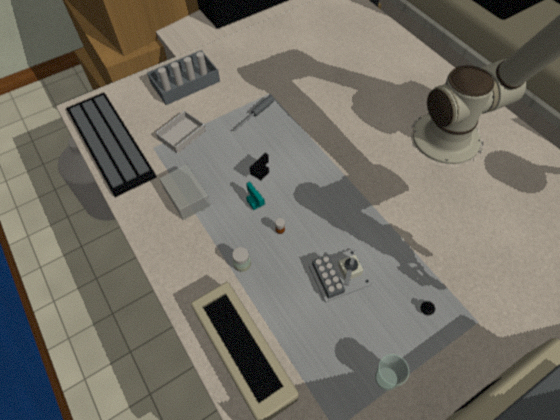

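View pics/side0.png

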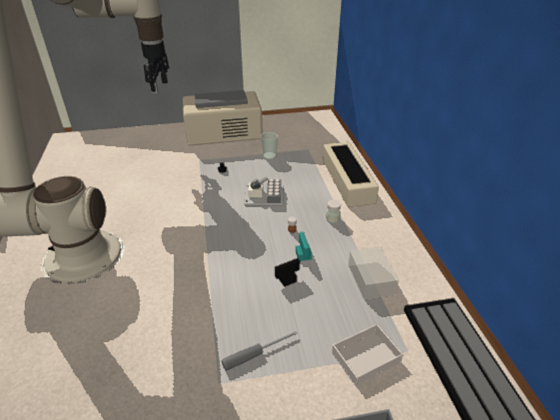

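View pics/wrist0.png

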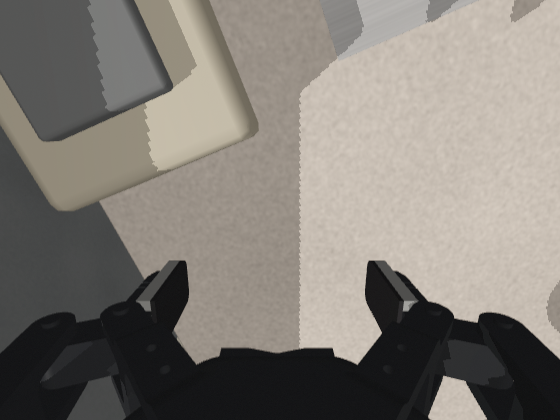

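Candidates for the T-handle in the scene view are the black T at (260,167), the turquoise look-alike at (255,196), the round black knob at (428,308) and the clamp's own shaft at (350,265). I choose the black T at (260,167), which is at (288,272) in the side view. Next is a close crop to check it.

Run:
```python
from h import *
np.set_printoptions(precision=4,suppress=True)
a=cv2.imread('pics/scene0.png');b=cv2.imread('pics/side0.png')
z=lambda i,u,v,r=32:cv2.resize(i[v-r:v+r,u-r:u+r],(380,290*0+380),interpolation=cv2.INTER_CUBIC)
t=np.vstack([np.hstack([z(a,260,175),z(b,292,262)]),np.hstack([z(a,342,273),z(b,264,192)])])
cv2.imwrite('pics/crop0.png',cv2.resize(t,(600,600)))
s=ld('scene0');d=ld('side0')
print(tri((s,260,168),(d,288,272)),tri((s,350,262),(d,257,184)))
for n,u,v in [('handle',260,168),('turq',256,196),('shaft',350,265),('rack',328,276),('vial',280,226),('jar',241,259)]: print(n,onz(s,u,v,.03))
```

```text
[ 0.5408 -0.1964  0.0248] [0.518  0.186  0.0488]
handle [ 0.54   -0.1923  0.03  ]
turq [ 0.5993 -0.1168  0.03  ]
shaft [0.5126 0.1872 0.03  ]
rack [0.5753 0.181  0.03  ]
vial [ 0.5962 -0.0017  0.03  ]
jar [0.7292 0.0245 0.03  ]
```

View pics/crop0.png

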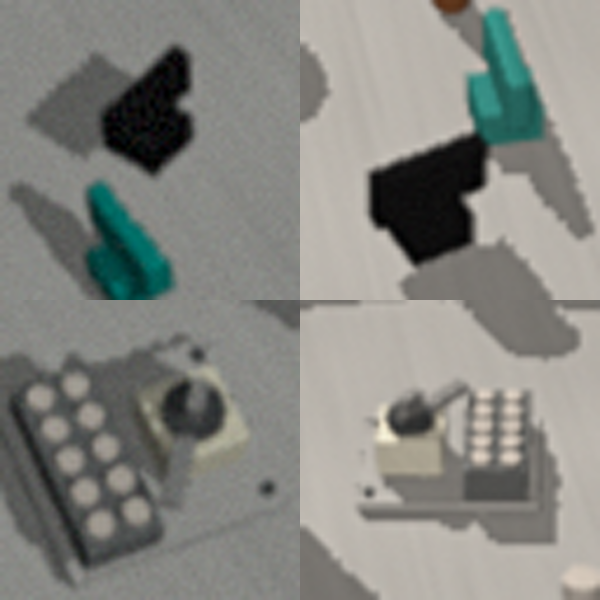

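The crop confirms it: a black T with a square hub. First I'll move over the clamp for a wrist view.

Emit:
move_arm([
  [0.035,-0.05,0,0],
  [0.035,-0.05,0,0],
  [0.035,-0.05,0,0],
  [0.035,-0.05,0,0],
  [0.035,-0.05,0,0],
], claw=0)

```text
time: 0.78
tool_pos: [0.4098, 0.3248, 0.2448]
tcp_rot: [[0.93, -0.367, -0.001], [-0.367, -0.93, -0.004], [0.0, 0.005, -1.0]]
contact_force: [1.5, 1.2, 0.4]
gripper_width: 0.0856
```

Emit:
move_arm([
  [0.035,-0.05,0,0],
  [0.035,-0.05,0,0],
  [0.035,-0.05,0,0],
  [0.02,-0.03,0,0],
  [0,0,0,0],
])

```text
time: 1.4
tool_pos: [0.5379, 0.1358, 0.2438]
tcp_rot: [[0.928, -0.372, -0.003], [-0.372, -0.928, -0.005], [-0.001, 0.006, -1.0]]
contact_force: [-0.7, 0.4, -0.3]
gripper_width: 0.0856
```

Run:
```python
from h import *
np.set_printoptions(precision=4,suppress=True)
s=arm.read_state(); print(s['tool_pos'],s['tcp_rot'],s['time'],s['contact_force'])
snap('wrist','w1')
```

```text
[0.5379 0.1358 0.2438] [[ 0.9282 -0.3721 -0.0029]
 [-0.3721 -0.9282 -0.0049]
 [-0.0009  0.0056 -1.    ]] 1.4 [-0.7129  0.4293 -0.2783]
```

View pics/w1.png

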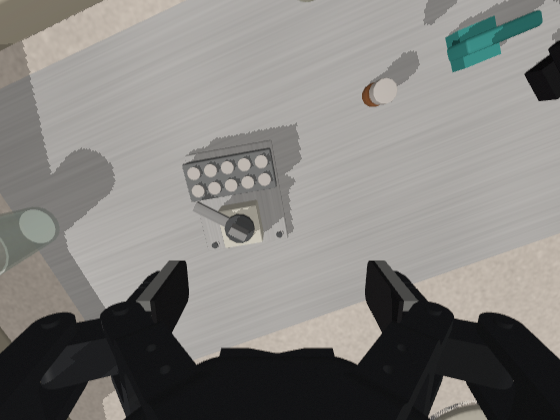

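Run:
```python
import cv2
a=cv2.imread('pics/w1.png')
cv2.imwrite('pics/w1c.png',cv2.resize(a[130:260,170:310],(700,600*0+650),interpolation=cv2.INTER_CUBIC)[:600])
```

```text
(no output)
```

View pics/w1c.png

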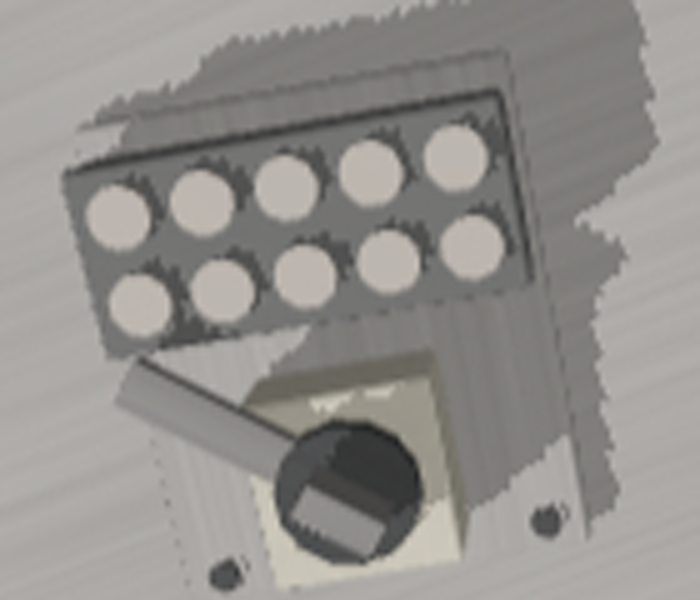

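Run:
```python
from h import *
np.set_printoptions(precision=4,suppress=True)
c=ld('w1'); P=lambda u,v,z: onz(c,170+u/5,130+v/5,z)
b=P(349,491,.048); t=P(338,522,.064); f=P(128,379,.047)
print('boss',b,'tang',t,'fingerdeg',np.degrees(np.arctan2(*(f-b)[[1,0]])),np.linalg.norm((f-b)[:2]))
e1=P(313,485,.064)-P(387,525,.064);e2=P(289,520,.064)-P(370,559,.064)
for e in(e1,e2):print('tang edge deg',np.degrees(np.arctan2(e[1],e[0])),np.linalg.norm(e))
r1=[P(*q,.039) for q in[(118,217),(203,203),(287,187),(371,171),(456,158)]]
r2=[P(*q,.039) for q in[(141,305),(224,290),(306,275),(389,261),(473,246)]]
for r in(r1,r2):
  e=r[0]-r[-1];print('rack y deg',np.degrees(np.arctan2(e[1],e[0])))
rc=np.mean(r1+r2,0);print(rc,'dir',np.degrees(np.arctan2(*(rc-b)[[1,0]])),np.linalg.norm((rc-b)[:2]))
```

```text
boss [0.5171 0.1891 0.048 ] tang [0.5158 0.1903 0.064 ] fingerdeg 39.888547226481315 0.05499785234815224
tang edge deg 37.84548308977157 0.01817520344486807
tang edge deg 40.47678128551908 0.019521110828544935
rack y deg 77.91614948975119
rack y deg 78.23259121286372
[0.5747 0.1776 0.039 ] dir -11.28342211467377 0.0587219034576179
```

The boss is at (0.517,0.190). The clamp's x axis points at −11.9° in the world, the tang at +40°, and the stop will be at about −10°. Next I'll look at the handle.

Emit:
move_arm([
  [0,-0.06,0,0],
  [0,-0.06,0,0],
  [0,-0.06,0,0],
  [0,-0.06,0,0],
  [0,-0.06,0,0],
])

```text
time: 2.08
tool_pos: [0.5362, -0.1613, 0.2437]
tcp_rot: [[0.935, -0.354, -0.002], [-0.354, -0.935, -0.004], [-0.001, 0.004, -1.0]]
contact_force: [0.7, 0.3, 0.6]
gripper_width: 0.0851
```

Emit:
move_arm([
  [0,-0.02,0,0],
  [0,0,0,0],
])

```text
time: 2.33
tool_pos: [0.5356, -0.1829, 0.2432]
tcp_rot: [[0.934, -0.357, -0.003], [-0.357, -0.934, -0.003], [-0.001, 0.004, -1.0]]
contact_force: [0.7, -0.7, -0.1]
gripper_width: 0.0854
```

Run:
```python
from h import *
np.set_printoptions(precision=4,suppress=True)
s=arm.read_state(); print(s['tool_pos'],s['tcp_rot'][:,0],s['joint_positions'])
snap('wrist','w2')
```

```text
[ 0.5356 -0.1829  0.2432] [ 0.9342 -0.3569 -0.0014] [-0.041   0.2891 -0.1483  0.0039 -1.1361  1.2452]
```

View pics/w2.png

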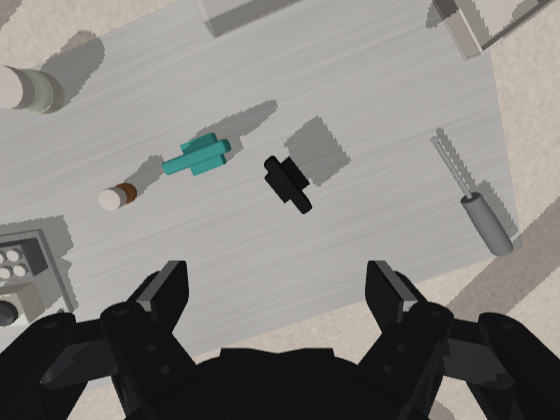

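Run:
```python
import cv2,numpy as np
a=cv2.imread('pics/w2.png')[140:230,245:335]
a=np.clip(a.astype(float)*2.2,0,255).astype('uint8')
cv2.imwrite('pics/w2c.png',cv2.resize(a,(600,600),interpolation=cv2.INTER_CUBIC))
```

```text
(no output)
```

View pics/w2c.png

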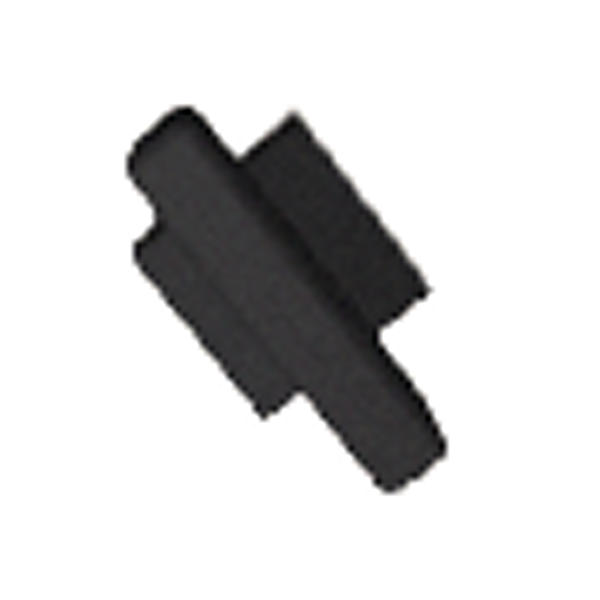

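Run:
```python
from h import *
np.set_printoptions(precision=4,suppress=True)
c=ld('w2'); P=lambda u,v,z: onz(c,245+u/6.667,140+v/6.667,z)
A=P(155,137,.06);B=P(412,470,.06);print(A,B,(A+B)/2,np.linalg.norm(A-B),np.degrees(np.arctan2(*(A-B)[[1,0]])))
print(P(275,303,.06))
for p,q in [((128,168),(385,490)),((190,108),(445,440)),((300,115),(430,290)),((135,250),(265,415))]:
  for z in(.06,.024):
    e=P(*p,z)-P(*q,z);print(z,np.degrees(np.arctan2(e[1],e[0])),np.linalg.norm(e))
h=[P(*q,.024) for q in [(300,115),(430,290),(265,415),(135,250)]];print('hub',np.mean(h,0))
```

```text
[ 0.5743 -0.1883  0.06  ] [ 0.5101 -0.2076  0.06  ] [ 0.5422 -0.1979  0.06  ] 0.06708638915623984 16.75099340075235
[ 0.5435 -0.1965  0.06  ]
0.06 17.444076141533206 0.06594764001796605
0.024 17.444076141533195 0.07362824698344425
0.06 16.899809736199995 0.06647843982809556
0.024 16.8998097362 0.07422086651476226
0.06 16.49982504347081 0.03416445443464033
0.024 16.49982504347083 0.03814342542785517
0.06 16.795652663441082 0.03351092610530893
0.024 16.79565266344103 0.03741378377229967
hub [ 0.542  -0.1987  0.024 ]
```

The handle's centre is at (0.542,−0.198) and its bar lies at 16.8°. I'll turn and lower partway, then check again.

Emit:
move_arm([
  [0.002,-0.004,-0.02,0.165],
  [0.002,-0.004,-0.02,0.165],
  [0.002,-0.004,-0.02,0.165],
  [0.001,-0.003,-0.02,0.163],
  [0,0,-0.02,0],
])

```text
time: 3.0
tool_pos: [0.5454, -0.1877, 0.1433]
tcp_rot: [[0.946, 0.324, 0.006], [0.324, -0.946, -0.001], [0.005, 0.003, -1.0]]
contact_force: [0.9, 0.4, -0.2]
gripper_width: 0.0854
```

Emit:
move_arm([
  [0,0,-0.01,0],
  [0,0,0,0],
])

```text
time: 3.25
tool_pos: [0.5451, -0.1846, 0.1319]
tcp_rot: [[0.945, 0.328, 0.003], [0.328, -0.945, -0.001], [0.002, 0.002, -1.0]]
contact_force: [-0.3, 0.2, -0.2]
gripper_width: 0.0855
```

Run:
```python
from h import *
np.set_printoptions(precision=4,suppress=True)
s=arm.read_state(); print(s['tool_pos'],np.degrees(np.arctan2(*s['tcp_rot'][[1,0],0])))
snap('wrist','w3')
a=cv2.imread('pics/w3.png');cv2.imwrite('pics/w3b.png',np.clip(a.astype(float)*2,0,255).astype('uint8'))
c=ld('w3');print([proj(c,p) for p in ([.5423,-.198,.06],[.5423,-.198,.024])])
```

```text
[ 0.5451 -0.1846  0.1319] 19.127443973866676
[(np.float64(293.16751712260304), np.float64(242.20080426097155)), (np.float64(290.7074334992983), np.float64(226.3625855709952))]
```

View pics/w3b.png

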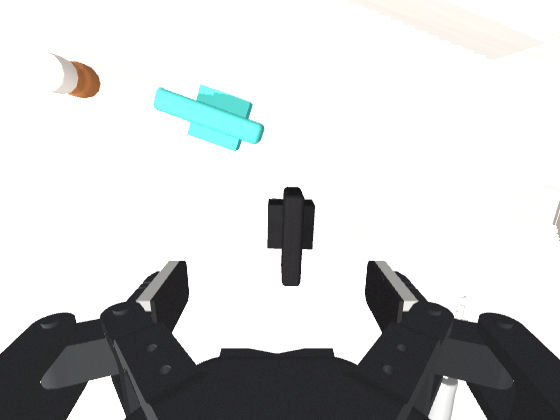

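Run:
```python
from h import *
np.set_printoptions(precision=4,suppress=True)
a=cv2.imread('pics/w3b.png')[180:295,255:330]
cv2.imwrite('pics/w3c.png',cv2.resize(a,None,fx=5,fy=5,interpolation=cv2.INTER_CUBIC))
c=ld('w3')
for y in range(184,292,6):
  r=np.where(cv2.imread('pics/w3.png')[y,262:322].max(1)<60)[0]; print(y,(r.min()+262,r.max()+262) if len(r) else None)
```

```text
184 None
190 (np.int64(284), np.int64(300))
196 (np.int64(284), np.int64(302))
202 (np.int64(269), np.int64(312))
208 (np.int64(268), np.int64(314))
214 (np.int64(268), np.int64(313))
220 (np.int64(268), np.int64(313))
226 (np.int64(268), np.int64(313))
232 (np.int64(268), np.int64(312))
238 (np.int64(268), np.int64(312))
244 (np.int64(268), np.int64(311))
250 (np.int64(282), np.int64(301))
256 (np.int64(282), np.int64(300))
262 (np.int64(282), np.int64(300))
268 (np.int64(282), np.int64(300))
274 (np.int64(282), np.int64(300))
280 (np.int64(282), np.int64(299))
286 None
```

View pics/w3c.png

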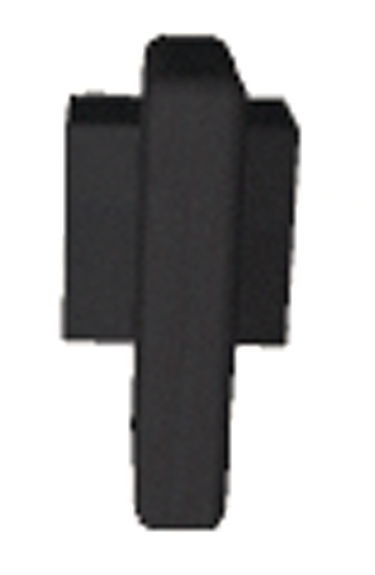

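Run:
```python
from h import *
np.set_printoptions(precision=4,suppress=True)
c=ld('w3');A=onz(c,293.2,196.5,.06);B=onz(c,291.2,284.8,.06);e=A-B
print((A+B)/2,np.linalg.norm(e),np.degrees(np.arctan2(e[1],e[0])))
```

```text
[ 0.5418 -0.1974  0.06  ] 0.06661827369150684 18.7133376597338
```

Emit:
move_arm([
  [-0.0015,-0.0065,-0.01,-0.01],
  [-0.0015,-0.0065,-0.015,-0.01],
  [0,0,-0.01,0],
  [0,0,0,0],
])

```text
time: 3.8
tool_pos: [0.5428, -0.1988, 0.0964]
tcp_rot: [[0.952, 0.307, 0.006], [0.307, -0.952, -0.001], [0.006, 0.003, -1.0]]
contact_force: [-0.0, -0.4, 0.7]
gripper_width: 0.0854
```

Emit:
move_arm([
  [-0.0005,0.0005,-0.015,0],
  [0,0,-0.015,0],
  [0,0,-0.012,0],
  [0,0,-0.004,0],
  [0,0,0,0],
])

```text
time: 4.42
tool_pos: [0.5422, -0.1982, 0.0467]
tcp_rot: [[0.952, 0.307, 0.006], [0.307, -0.952, -0.002], [0.005, 0.003, -1.0]]
contact_force: [0.1, 0.4, -0.8]
gripper_width: 0.0857
```

Emit:
move_arm([
  [0,0,0,0],
  [0,0,0,0],
  [0,0,0,0],
  [0,0,0,0],
  [0,0,0,0],
], claw=255, squeeze=40)

```text
time: 5.05
tool_pos: [0.5429, -0.1982, 0.048]
tcp_rot: [[0.952, 0.307, 0.008], [0.307, -0.952, -0.002], [0.007, 0.004, -1.0]]
contact_force: [-0.3, -0.7, -1.4]
gripper_width: 0.0136
```

Run:
```python
from h import *
np.set_printoptions(precision=4,suppress=True)
s=arm.read_state(); print(s['tool_pos'],np.degrees(np.arctan2(*s['tcp_rot'][[1,0],0])),s['gripper_width'],s['contact_force'],s['torque'])
snap('wrist','w4')
a=cv2.imread('pics/w4.png');cv2.imwrite('pics/w4b.png',np.clip(a.astype(float)*2,0,255).astype('uint8'))
```

```text
[ 0.5429 -0.1982  0.048 ] 17.887565614881055 0.013560111785367644 [-0.2586 -0.7395 -1.3917] [ 0.0085  0.0082 -0.0081]
```

View pics/w4b.png

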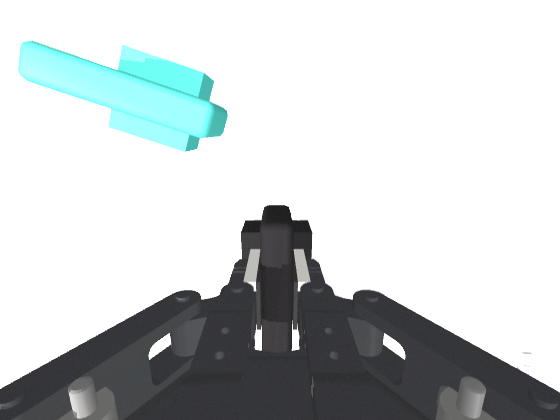

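Run:
```python
from h import *
np.set_printoptions(precision=4,suppress=True)
a=cv2.imread('pics/w4b.png')[195:275,225:325]
cv2.imwrite('pics/w4c.png',cv2.resize(a,None,fx=7,fy=7,interpolation=cv2.INTER_CUBIC))
```

```text
(no output)
```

View pics/w4c.png

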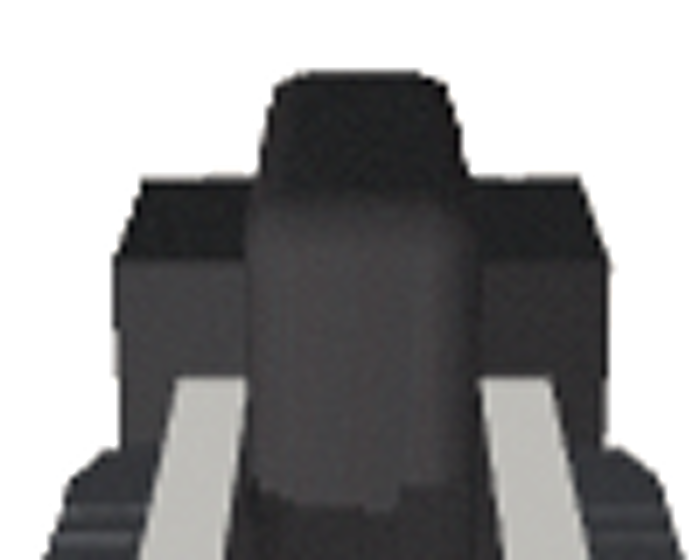

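Run:
```python
from h import *
np.set_printoptions(precision=4,suppress=True)
c=ld('w4'); s=arm.read_state();p=s['tool_pos'];R=s['tcp_rot']
Q=lambda u,v,z: R.T@(onz(c,225+u/7,195+v/7,z)-p)
for n,l in [('hubtop',[(115,258,.024),(607,258,.024)]),('hubbot',[(143,179,0),(580,179,0)]),('bartop',[(262,197,.06),(462,197,.06)]),('barbot',[(275,72,.024),(450,72,.024)])]:
  print(n,[Q(*q) for q in l])
```

```text
hubtop [array([ 0.0173, -0.0189,  0.0241]), array([0.0172, 0.0184, 0.0242])]
hubbot [array([ 0.0162, -0.0192,  0.048 ]), array([0.0161, 0.0188, 0.0482])]
bartop [array([ 0.0336, -0.006 , -0.0118]), array([ 0.0335,  0.0055, -0.0117])]
barbot [array([ 0.0318, -0.0066,  0.0242]), array([0.0318, 0.0063, 0.0243])]
```

Gripped at 13.6 mm, which matches the bar's width, and the hub centre sits about 2 mm toward −x in the tool frame. Now I'll lift and carry it.

Emit:
move_arm([
  [0,0,0.03,0],
  [0,0,0.05,0],
  [0,0,0.05,0],
  [0,0.02,0,0.05],
  [-0.005,0.03,0,0.1],
])

```text
time: 5.72
tool_pos: [0.5354, -0.1478, 0.179]
tcp_rot: [[0.895, 0.447, 0.003], [0.447, -0.895, -0.0], [0.003, 0.001, -1.0]]
contact_force: [0.0, -0.2, -1.9]
gripper_width: 0.0136
```

Emit:
move_arm([
  [-0.01,0.05,0,0.1],
  [-0.01,0.055,0,0.1],
  [-0.01,0.055,0,0.1],
  [-0.01,0.05,0,0.1],
  [-0.01,0.04,0,0.05],
])

```text
time: 6.35
tool_pos: [0.479, 0.1098, 0.1734]
tcp_rot: [[0.599, 0.801, -0.006], [0.801, -0.599, -0.001], [-0.005, -0.004, -1.0]]
contact_force: [0.1, 0.5, -1.2]
gripper_width: 0.0128
```

Emit:
move_arm([
  [-0.005,0.02,0,0],
  [0,0,0,0],
])

```text
time: 6.6
tool_pos: [0.4711, 0.1329, 0.1712]
tcp_rot: [[0.593, 0.805, -0.01], [0.805, -0.593, -0.003], [-0.008, -0.007, -1.0]]
contact_force: [0.7, -0.5, -1.7]
gripper_width: 0.013
```

Emit:
move_arm([
  [0.004,0.004,-0.015,0],
  [0.003,0.003,-0.015,0],
  [0,0,-0.008,0],
  [0,0,0,0],
])

```text
time: 7.1
tool_pos: [0.4774, 0.1377, 0.128]
tcp_rot: [[0.596, 0.803, -0.015], [0.803, -0.596, -0.005], [-0.013, -0.009, -1.0]]
contact_force: [0.5, -0.6, -1.1]
gripper_width: 0.0134
```

Run:
```python
from h import *
np.set_printoptions(precision=4,suppress=True)
s=arm.read_state(); print(s['tool_pos'],np.degrees(np.arctan2(*s['tcp_rot'][[1,0],0])),s['gripper_width'],s['contact_force'],s['torque'])
np.savez('pics/w5s.npz',p=s['tool_pos'],R=s['tcp_rot'])
snap('wrist','w5')
a=cv2.imread('pics/w5.png');a=np.clip(a.astype(float)*1.5,0,255).astype('uint8')
cv2.imwrite('pics/w5b.png',cv2.resize(a[60:280,150:410],None,fx=2.7,fy=2.7,interpolation=cv2.INTER_CUBIC))
```

```text
[0.4774 0.1377 0.128 ] 53.4379031527152 0.013351331915347913 [ 0.5294 -0.5988 -1.1286] [ 0.0263 -0.0615 -0.0452]
```

View pics/w5b.png

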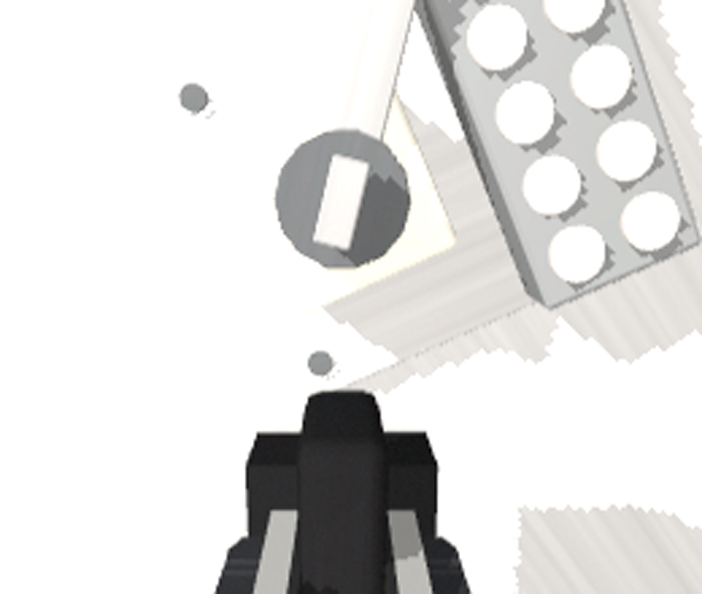

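Run:
```python
from h import *
np.set_printoptions(precision=4,suppress=True)
c=ld('w5'); S=np.load('pics/w5s.npz');p=S['p'];R=S['R']
P=lambda u,v,z:onz(c,150+u/2.7,60+v/2.7,z); T=lambda x:R.T@(x-p)
q=[P(*k,.064) for k in[(332,154),(369,165),(350,250),(314,240)]]
t=np.mean(q,0);print('tang',t,T(t)); b=P(343,198.5,.048);print('boss',b,T(b))
for i,j in((0,3),(1,2)):
  e=q[i]-q[j];print(np.degrees(np.arctan2(e[1],e[0])),np.linalg.norm(e))
zf=p[2]-.048
for n,l in [('hubtop',[(248,466,zf+.024),(437,466,zf+.024)]),('hubbot',[(258,433,zf),(426,433,zf)]),('barbot',[(308,393,zf+.024),(375,393,zf+.024)])]:
  print(n,[T(P(*k)) for k in l])
```

```text
tang [0.5163 0.1902 0.064 ] [0.0662 0.0005 0.0631]
boss [0.5169 0.1904 0.048 ] [0.0669 0.001  0.0791]
40.85205301891855 0.019304827134367698
40.798374460385354 0.01921493885547558
hubtop [array([ 0.0168, -0.0179,  0.0239]), array([0.0169, 0.0193, 0.0236])]
hubbot [array([ 0.0162, -0.0183,  0.048 ]), array([0.0163, 0.0196, 0.0476])]
barbot [array([ 0.0317, -0.0059,  0.0236]), array([0.0318, 0.007 , 0.0235])]
```

The tang is at (0.5163,0.1902), at 40.8°. The handle is 12.6° anticlockwise of that. I'll move it over the axis.

Emit:
move_arm([
  [0.013,0.018,0,0],
  [0.013,0.018,0,0],
  [0.009,0.012,0,0],
  [0,0,0,0],
])

```text
time: 7.65
tool_pos: [0.5144, 0.1863, 0.1298]
tcp_rot: [[0.597, 0.802, -0.012], [0.802, -0.597, -0.004], [-0.011, -0.008, -1.0]]
contact_force: [-0.9, -0.0, -2.0]
gripper_width: 0.0133
```

Emit:
move_arm([
  [0.0035,0.006,-0.004,0],
  [0,0,-0.006,0],
  [0,0,0,0],
])

```text
time: 8.02
tool_pos: [0.5168, 0.1913, 0.1189]
tcp_rot: [[0.598, 0.801, -0.014], [0.801, -0.598, -0.005], [-0.012, -0.009, -1.0]]
contact_force: [0.4, -0.3, -2.4]
gripper_width: 0.0133
```

Emit:
move_arm([
  [0.0014,0.0015,-0.001,0],
  [0,0,-0.0015,0],
  [0,0,-0.001,0],
  [0,0,0,0],
])

```text
time: 8.52
tool_pos: [0.5181, 0.1925, 0.1153]
tcp_rot: [[0.598, 0.801, -0.014], [0.801, -0.598, -0.005], [-0.012, -0.009, -1.0]]
contact_force: [-0.3, 0.2, -1.9]
gripper_width: 0.0133
```

Run:
```python
from h import *
np.set_printoptions(precision=4,suppress=True)
s=arm.read_state();R=s['tcp_rot'];print(s['tool_pos'],s['contact_force'],s['torque'],s['tool_pos']+R@[-.0026,.0005,.048])
snap('wrist','w6');snap('side','s6');snap('scene','c6')
a=cv2.imread('pics/w6.png');a=np.clip(a.astype(float)*1.5,0,255).astype('uint8')
b=cv2.imread('pics/s6.png')[150:230,210:310];d=cv2.imread('pics/c6.png')[210:310,300:400]
cv2.imwrite('pics/w6b.png',np.hstack([cv2.resize(a[150:300,200:350],(400,400)),cv2.resize(b,(400,400))]))
```

```text
[0.5181 0.1925 0.1153] [-0.2921  0.1601 -1.8567] [-0.0151 -0.0612 -0.0178] [0.5163 0.1899 0.0674]
```

View pics/w6b.png

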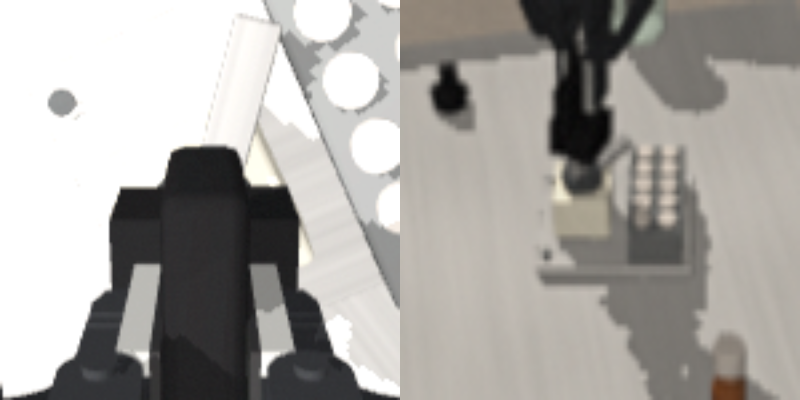

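Emit:
move_arm([
  [0,0,-0.0015,0],
  [0,0,-0.0015,0],
])

```text
time: 8.93
tool_pos: [0.5183, 0.1926, 0.1124]
tcp_rot: [[0.598, 0.801, -0.014], [0.801, -0.598, -0.004], [-0.011, -0.008, -1.0]]
contact_force: [0.2, -0.3, -1.2]
gripper_width: 0.0134
```

Emit:
move_arm([
  [0,0,-0.001,0],
])

```text
time: 9.05
tool_pos: [0.5182, 0.1926, 0.1113]
tcp_rot: [[0.598, 0.801, -0.014], [0.801, -0.598, -0.004], [-0.012, -0.008, -1.0]]
contact_force: [-0.6, 0.1, -1.3]
gripper_width: 0.0135
```

Emit:
move_arm([
  [0,0,-0.001,0],
])

```text
time: 9.18
tool_pos: [0.5182, 0.1926, 0.1102]
tcp_rot: [[0.598, 0.801, -0.014], [0.801, -0.598, -0.004], [-0.012, -0.008, -1.0]]
contact_force: [-0.9, 0.4, -1.6]
gripper_width: 0.0133
```

Emit:
move_arm([
  [0,0,-0.0008,0],
])

```text
time: 9.3
tool_pos: [0.5182, 0.1926, 0.1093]
tcp_rot: [[0.598, 0.801, -0.014], [0.801, -0.598, -0.004], [-0.012, -0.008, -1.0]]
contact_force: [-0.3, 0.4, -1.3]
gripper_width: 0.0131
```

Emit:
move_arm([
  [0,0,-0.0008,0],
])

```text
time: 9.43
tool_pos: [0.5182, 0.1926, 0.1084]
tcp_rot: [[0.598, 0.801, -0.014], [0.801, -0.598, -0.004], [-0.012, -0.008, -1.0]]
contact_force: [-0.4, -0.1, -2.6]
gripper_width: 0.0134
```

Emit:
move_arm([
  [0,0,-0.0006,0],
])

```text
time: 9.55
tool_pos: [0.5182, 0.1926, 0.1079]
tcp_rot: [[0.598, 0.801, -0.014], [0.801, -0.598, -0.004], [-0.012, -0.008, -1.0]]
contact_force: [-0.0, -1.0, -0.4]
gripper_width: 0.0132
```

Emit:
move_arm([
  [0,0,-0.0005,0],
])

```text
time: 9.68
tool_pos: [0.5183, 0.1926, 0.1076]
tcp_rot: [[0.598, 0.801, -0.014], [0.801, -0.598, -0.004], [-0.012, -0.008, -1.0]]
contact_force: [-1.0, -0.4, 1.7]
gripper_width: 0.0132
```

Emit:
move_arm([
  [0,0,-0.0005,0],
])

```text
time: 9.8
tool_pos: [0.5183, 0.1926, 0.1075]
tcp_rot: [[0.598, 0.802, -0.013], [0.802, -0.598, -0.004], [-0.012, -0.008, -1.0]]
contact_force: [-1.3, -0.1, 3.5]
gripper_width: 0.0135
```

Resting lightly at about 5 N. Now I'll turn it clockwise in small steps.

Emit:
move_arm([
  [0.0001,0,-0.0003,-0.035],
  [0.0001,-0.0001,-0.0003,-0.035],
])

```text
time: 10.05
tool_pos: [0.5187, 0.1924, 0.1074]
tcp_rot: [[0.655, 0.755, -0.013], [0.755, -0.655, -0.004], [-0.011, -0.008, -1.0]]
contact_force: [0.1, -1.5, 1.2]
gripper_width: 0.0133
```

Emit:
move_arm([
  [0.0001,0,-0.0003,-0.035],
  [0.0001,-0.0001,-0.0003,-0.035],
])

```text
time: 10.3
tool_pos: [0.519, 0.1917, 0.1071]
tcp_rot: [[0.71, 0.704, -0.014], [0.704, -0.71, -0.004], [-0.012, -0.007, -1.0]]
contact_force: [-1.2, -1.9, 3.5]
gripper_width: 0.0133
```

Emit:
move_arm([
  [-0.0004,0.0008,-0.0002,-0.03],
])

```text
time: 10.42
tool_pos: [0.5185, 0.1926, 0.1065]
tcp_rot: [[0.733, 0.68, -0.014], [0.68, -0.733, -0.003], [-0.012, -0.007, -1.0]]
contact_force: [0.2, -0.6, -0.8]
gripper_width: 0.0133
```

Emit:
move_arm([
  [-0.0002,0.0003,-0.0003,-0.03],
])

```text
time: 10.55
tool_pos: [0.5184, 0.193, 0.1059]
tcp_rot: [[0.754, 0.656, -0.014], [0.656, -0.754, -0.002], [-0.012, -0.007, -1.0]]
contact_force: [-0.2, -1.1, -0.6]
gripper_width: 0.0133
```

It's going down freely with no force, so the slot has lined up.

Emit:
move_arm([
  [0,0,-0.001,0],
  [0,0,-0.001,0],
])

```text
time: 10.8
tool_pos: [0.5184, 0.1929, 0.1034]
tcp_rot: [[0.755, 0.656, -0.014], [0.656, -0.755, -0.003], [-0.012, -0.007, -1.0]]
contact_force: [0.4, -1.2, -0.1]
gripper_width: 0.0133
```

Emit:
move_arm([
  [0,0,-0.0012,0],
  [0,0,-0.0012,0],
])

```text
time: 11.05
tool_pos: [0.5183, 0.1929, 0.1007]
tcp_rot: [[0.755, 0.656, -0.014], [0.656, -0.755, -0.003], [-0.012, -0.007, -1.0]]
contact_force: [-0.3, -1.1, -0.9]
gripper_width: 0.0133
```

Emit:
move_arm([
  [0,0,-0.0012,0],
  [0,0,-0.0012,0],
])

```text
time: 11.3
tool_pos: [0.5183, 0.1928, 0.0981]
tcp_rot: [[0.755, 0.656, -0.014], [0.656, -0.755, -0.003], [-0.013, -0.007, -1.0]]
contact_force: [0.4, -1.3, 0.0]
gripper_width: 0.0137
```

Emit:
move_arm([
  [0,0,-0.001,0],
  [0,0,-0.0008,0],
])

```text
time: 11.55
tool_pos: [0.5183, 0.1928, 0.0962]
tcp_rot: [[0.755, 0.656, -0.014], [0.656, -0.755, -0.003], [-0.013, -0.007, -1.0]]
contact_force: [0.4, -1.6, 0.8]
gripper_width: 0.0133
```

Emit:
move_arm([
  [0,0,-0.0005,0],
  [0,0,-0.0005,0],
])

```text
time: 11.8
tool_pos: [0.5183, 0.1928, 0.0961]
tcp_rot: [[0.754, 0.656, -0.014], [0.656, -0.754, -0.003], [-0.013, -0.007, -1.0]]
contact_force: [-1.9, -1.7, 4.5]
gripper_width: 0.0132
```

Home: z dropped 12 mm and it now rests at 4.5 N. Next I'll turn it clockwise, with the TCP orbiting the axis.

Emit:
move_arm([
  [0,0,0.0003,0],
  [0.0001,-0.0001,0,-0.05],
  [0.0002,-0.0002,0,-0.08],
], squeeze=70)

```text
time: 12.18
tool_pos: [0.5188, 0.192, 0.0962]
tcp_rot: [[0.835, 0.551, -0.014], [0.551, -0.835, -0.002], [-0.013, -0.006, -1.0]]
contact_force: [1.3, -4.4, 1.9]
gripper_width: 0.013
```

Emit:
move_arm([
  [0.0002,-0.0002,0,-0.08],
  [0.0002,-0.0002,0,-0.08],
])

```text
time: 12.42
tool_pos: [0.5192, 0.1912, 0.0962]
tcp_rot: [[0.913, 0.407, -0.014], [0.407, -0.913, -0.0], [-0.013, -0.005, -1.0]]
contact_force: [-0.9, -1.6, 2.4]
gripper_width: 0.0131
```

Emit:
move_arm([
  [0.0001,0.0001,0,-0.08],
  [0.0001,0,0,-0.08],
])

```text
time: 12.68
tool_pos: [0.5193, 0.1907, 0.0962]
tcp_rot: [[0.967, 0.254, -0.015], [0.254, -0.967, 0.0], [-0.014, -0.004, -1.0]]
contact_force: [-0.2, -1.9, 1.4]
gripper_width: 0.0129
```

Run:
```python
from h import *
np.set_printoptions(precision=4,suppress=True)
s=arm.read_state();R=s['tcp_rot'];print(s['tool_pos'],s['contact_force'],s['torque'],np.degrees(np.arctan2(R[1,0],R[0,0])),s['tool_pos']+R@[-.0026,.0005,.048])
snap('wrist','w7')
a=cv2.imread('pics/w7.png');a=np.clip(a.astype(float)*1.5,0,255).astype('uint8')
cv2.imwrite('pics/w7b.png',cv2.resize(a[100:320,130:410],None,fx=2.5,fy=2.5))
```

```text
[0.5193 0.1907 0.0962] [-0.2123 -1.9479  1.3671] [-0.863   0.053   0.2452] 14.698339647041003 [0.5162 0.1895 0.0482]
```

View pics/w7b.png

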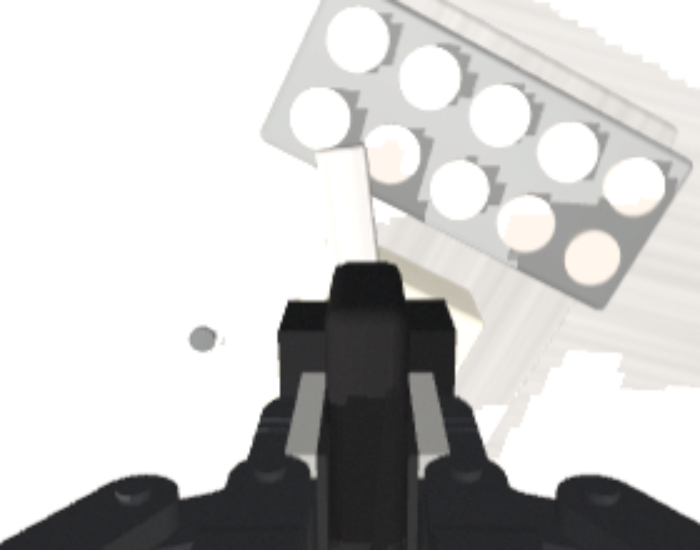

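Emit:
move_arm([
  [0.0001,0.0001,0,-0.08],
  [0.0001,0.0001,0,-0.08],
  [0,0,0,-0.08],
])

```text
time: 13.1
tool_pos: [0.5194, 0.1897, 0.0962]
tcp_rot: [[1.0, 0.013, -0.015], [0.013, -1.0, 0.002], [-0.015, -0.002, -1.0]]
contact_force: [-0.7, -3.2, 2.8]
gripper_width: 0.0128
```

Emit:
move_arm([
  [0,0,0,-0.06],
  [0,0,0,-0.06],
])

```text
time: 13.35
tool_pos: [0.5194, 0.1893, 0.0962]
tcp_rot: [[0.994, -0.107, -0.015], [-0.107, -0.994, 0.002], [-0.015, -0.001, -1.0]]
contact_force: [-0.0, -2.0, 2.7]
gripper_width: 0.0127
```

Run:
```python
from h import *
np.set_printoptions(precision=4,suppress=True)
s=arm.read_state();R=s['tcp_rot'];print(s['tool_pos'],s['contact_force'],s['torque'],np.degrees(np.arctan2(R[1,0],R[0,0])),s['tool_pos']+R@[-.0026,.0005,.048])
```

```text
[0.5194 0.1893 0.0962] [-0.0236 -2.023   2.7211] [-0.7529  0.0888  0.2179] -6.128277037538621 [0.516  0.1892 0.0483]
```

Yaw is −6.1° with 8° still to go to the stop, so I'll take smaller steps and watch the torque.

Emit:
move_arm([
  [0,0.0001,0,-0.05],
  [0,0.0001,0,-0.05],
])

```text
time: 13.6
tool_pos: [0.5193, 0.1889, 0.0962]
tcp_rot: [[0.979, -0.205, -0.015], [-0.205, -0.979, 0.003], [-0.015, 0.001, -1.0]]
contact_force: [-0.8, -3.6, 1.4]
gripper_width: 0.0131
```

```bash
cat > st.py <<'E'
from h import *
np.set_printoptions(precision=4,suppress=True)
s=arm.read_state();R=s['tcp_rot'];print(s['tool_pos'],s['contact_force'],s['torque'],np.degrees(np.arctan2(R[1,0],R[0,0])))
E
python3 st.py
```

```text
[0.5193 0.1889 0.0962] [-0.8495 -3.5533  1.3859] [-0.8681  0.0552  0.1987] -11.816947245853521
```

Emit:
move_arm([
  [0,0.0001,0,-0.025],
])

```text
time: 13.72
tool_pos: [0.5193, 0.1888, 0.0962]
tcp_rot: [[0.973, -0.229, -0.015], [-0.229, -0.974, 0.002], [-0.015, 0.001, -1.0]]
contact_force: [-0.5, -2.3, 1.7]
gripper_width: 0.013
```

```bash
python3 st.py
```

```text
[0.5193 0.1888 0.0962] [-0.4765 -2.2935  1.7028] [-0.725   0.0856  0.2631] -13.214595563043792
```

Emit:
move_arm([
  [0,0.0001,0,-0.025],
])

```text
time: 13.85
tool_pos: [0.5192, 0.1887, 0.0962]
tcp_rot: [[0.967, -0.253, -0.015], [-0.253, -0.967, 0.002], [-0.015, 0.001, -1.0]]
contact_force: [-0.3, -3.2, 2.0]
gripper_width: 0.0131
```

```bash
python3 st.py
```

```text
[0.5192 0.1887 0.0962] [-0.3282 -3.1747  2.03  ] [-0.8781  0.0743  0.2073] -14.657388768972806
```

Emit:
move_arm([
  [0,0.0001,0,-0.025],
])

```text
time: 13.98
tool_pos: [0.5192, 0.1887, 0.0962]
tcp_rot: [[0.96, -0.278, -0.015], [-0.278, -0.961, 0.003], [-0.015, 0.002, -1.0]]
contact_force: [0.1, -3.8, 1.6]
gripper_width: 0.0128
```

```bash
python3 st.py
```

```text
[0.5192 0.1887 0.0962] [ 0.0552 -3.8118  1.5631] [-0.968  -0.0033  0.2869] -16.14192889255263
```

Run:
```python
from h import *
snap('wrist','w8')
a=cv2.imread('pics/w8.png');a=np.clip(a.astype(float)*1.2,0,255).astype('uint8')
cv2.imwrite('pics/w8b.png',cv2.resize(a[100:320,130:410],None,fx=2.5,fy=2.5,interpolation=cv2.INTER_CUBIC))
```

```text
(no output)
```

View pics/w8b.png

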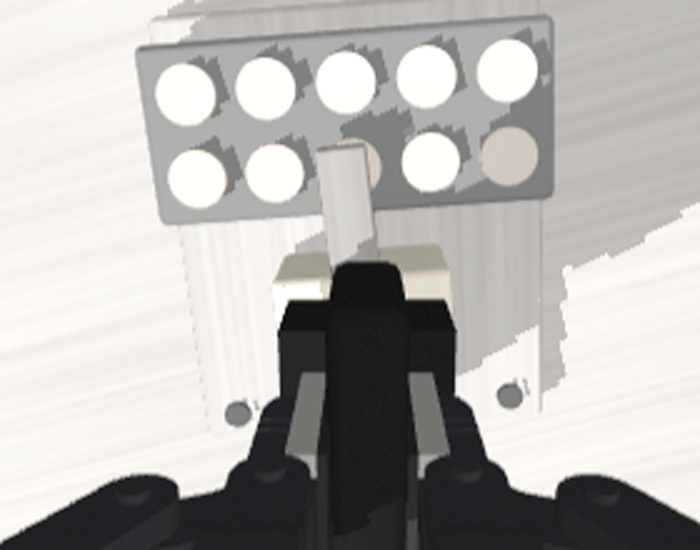

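Run:
```python
from h import *
c=ld('w8');P=lambda u,v,z:onz(c,130+u/2.5,100+v/2.5,z)
def an(a,b,z): e=P(*a,z)-P(*b,z); return np.degrees(np.arctan2(e[1],e[0]))
print(an((318,153),(331,262),.047),an((367,146),(377,245),.047))
print(an((186,94),(507,70),.039)-90,an((197,179),(509,156),.039)-90)
m=(P(318,153,.047)+P(367,146,.047))/2-np.array([.5163,.1902,.047]);print('axis-tip',np.degrees(np.arctan2(m[1],m[0])),np.linalg.norm(m))
```

```text
-10.326225996037683 -10.295130417797424
-12.01234748726155 -11.948923295327958
axis-tip -10.144794174259617 0.05515367710303562
```

The finger is 1.8° anticlockwise of the clamp's x axis, so it's at the stop (2° nominal). One more nudge should show the torque rise.

Emit:
move_arm([
  [0,0.0001,0,-0.025],
])

```text
time: 14.15
tool_pos: [0.5191, 0.1886, 0.0962]
tcp_rot: [[0.953, -0.303, -0.015], [-0.303, -0.953, 0.003], [-0.015, 0.002, -1.0]]
contact_force: [-0.8, -2.8, 2.3]
gripper_width: 0.0129
```

```bash
python3 st.py
```

```text
[0.5191 0.1886 0.0962] [-0.8115 -2.8122  2.3188] [-1.0285  0.0411  0.4181] -17.660638373646204
```

Emit:
move_arm([
  [0,0.0001,0,-0.025],
])

```text
time: 14.28
tool_pos: [0.5191, 0.1885, 0.0962]
tcp_rot: [[0.945, -0.327, -0.015], [-0.327, -0.945, 0.002], [-0.015, 0.003, -1.0]]
contact_force: [-1.1, -3.3, 1.9]
gripper_width: 0.013
```

```bash
python3 st.py
```

```text
[0.5191 0.1885 0.0962] [-1.05   -3.2917  1.9475] [-1.0526  0.0799  0.6077] -19.114268992599442
```

Stop confirmed: the torque rose from 0.2 to 0.6 N m. I'll relieve the wind-up within the slot play and release.

Emit:
move_arm([
  [0,0,0,0.03],
  [0,0,0,0.025],
  [0,0,0,0],
])

```text
time: 14.65
tool_pos: [0.5192, 0.1887, 0.0962]
tcp_rot: [[0.962, -0.274, -0.015], [-0.274, -0.962, 0.002], [-0.015, 0.002, -1.0]]
contact_force: [-1.2, -3.4, 2.1]
gripper_width: 0.0128
```

Emit:
move_arm([
  [0,0,0,0],
  [0,0,0,0],
  [0,0,0,0],
  [0,0,0,0],
  [0,0,0,0],
], claw=0)

```text
time: 15.28
tool_pos: [0.5198, 0.1909, 0.0957]
tcp_rot: [[0.961, -0.275, -0.013], [-0.275, -0.961, 0.006], [-0.014, -0.002, -1.0]]
contact_force: [0.2, 0.9, -0.2]
gripper_width: 0.0857
```

```bash
python3 st.py
```

```text
[0.5198 0.1909 0.0957] [ 0.1637  0.8579 -0.2107] [ 0.0313 -0.0152 -0.0079] -15.954108330681825
```

Open and free of contact. Now straight up, then a look.

Emit:
move_arm([
  [0,0,0.02,0],
  [0,0,0.03,0],
  [0,0,0.04,0],
  [0,0,0.04,0],
  [0,0,0.02,0],
])

```text
time: 15.9
tool_pos: [0.518, 0.1898, 0.2478]
tcp_rot: [[0.961, -0.275, -0.018], [-0.275, -0.961, 0.003], [-0.018, 0.002, -1.0]]
contact_force: [-0.2, 0.3, 0.0]
gripper_width: 0.0854
```

Emit:
move_arm([
  [-0.02,0,0.01,0],
  [0,0,0,0],
])

```text
time: 16.15
tool_pos: [0.4984, 0.1903, 0.2603]
tcp_rot: [[0.961, -0.276, -0.014], [-0.276, -0.961, 0.006], [-0.015, -0.002, -1.0]]
contact_force: [0.1, 0.1, 1.0]
gripper_width: 0.0851
```

Run:
```python
from h import *
s=arm.read_state();print(s['tool_pos'],s['time'])
snap('wrist','w9');snap('side','s9');snap('scene','c9')
a=cv2.imread('pics/w9.png');a=np.clip(a.astype(float)*1.3,0,255).astype('uint8')
cv2.imwrite('pics/w9b.png',cv2.resize(a[100:320,150:400],None,fx=2.7,fy=2.7,interpolation=cv2.INTER_CUBIC))
b=cv2.imread('pics/s9.png')[155:225,220:310];d=cv2.imread('pics/c9.png')
cv2.imwrite('pics/s9b.png',np.hstack([cv2.resize(b,(450,420),interpolation=cv2.INTER_CUBIC),cv2.resize(d[60:340,100:450],(350,420))]))
```

```text
[0.49837194 0.19026937 0.26031283] 16.15
```

View pics/w9b.png

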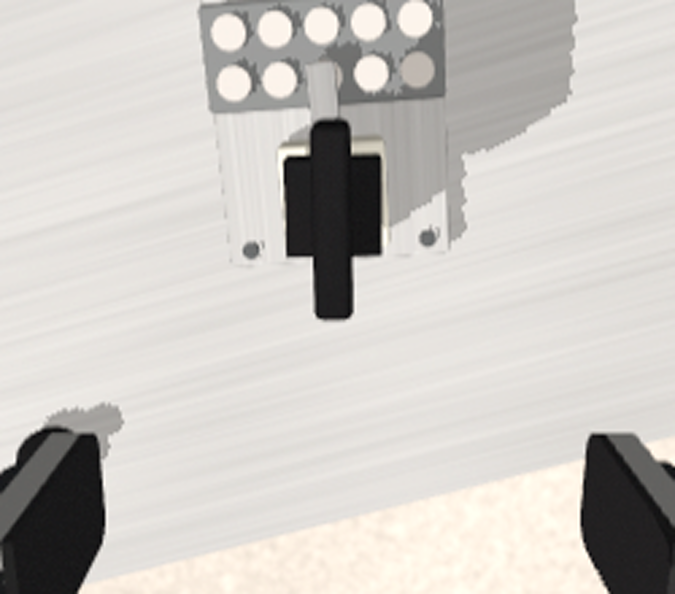

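View pics/s9b.png

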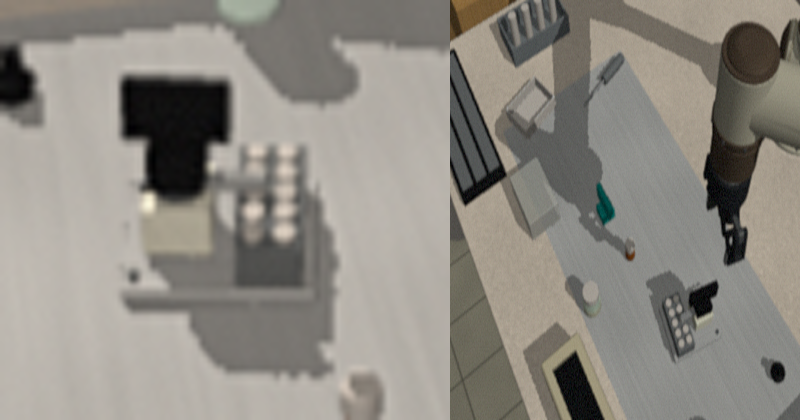

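Run:
```python
from h import *
c=ld('w9');P=lambda u,v,z:onz(c,150+u/2.7,100+v/2.7,z)
def an(e): return np.degrees(np.arctan2(e[1],e[0]))
m=P(321,65,.047)-np.array([.5163,.1902,.047]);print('finger',an(m),np.linalg.norm(m))
print('rack x',an(P(228,33,.039)-P(415,19,.039))-90)
A=P(331,125,.108);B=P(333,316,.108);print('bar',(A+B)/2,np.linalg.norm(A-B),an(A-B))
print(ticket.finish_job())
```

```text
finger -10.840273731494095 0.054513428964228436
rack x -11.960306910540226
bar [0.51744042 0.18968026 0.108     ] 0.06732226490259507 -15.60355749963463
the job is handed in; nothing more can be done
None
```

The T-handle is seated on the rack clamp's shaft and turned to the stop, with the latch finger over the rack. I handed the job in at about 16 s of the 72 s allowed.

- **Fitting:** I rested the handle on the tang at about 5 N, starting about 12.6° anticlockwise of it. Turning it clockwise in small steps, it began to drop near alignment and went down the full 12 mm. Readings stayed around 5 N before the drop, well under the 25 N limit.
- **Turning:** At the stop the wrist torque rose from about 0.2 to 0.6 N m, and the wrist picture put the finger 1.8° anticlockwise of the clamp's x axis (2° nominal). I then backed off about 3°, within the slot's play, opened the gripper and lifted clear.
- **Last checks:** The pictures show the handle upright and seated, and the finger over the rack. No bystander visibly moved, judged by eye only. The gripper is open and clear.
- **Disagreements:** The final picture reads the finger at 1.1° rather than 2°, which I put down to camera error. The handle bar sits about 5° clockwise of the finger, roughly the slot's play. During the turn the wrist showed a side moment of about 1 N m from slight tool tilt, which went away on release.

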